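Seat the jointer's guard and hold it open against its spring

ROBOT

A 6-joint arm with a two-finger parallel gripper is mounted at the origin on the work surface. World frame = base frame: x ahead of the robot, y to its left, z up, the work surface at z = 0. Lengths are in m, angles in rad, forces in N, time in s.
With the tool pointing down it reaches from about 0.4 to 0.825 m from the base axis. Payload 7 kg.
Tool frame: the origin (TCP) lies at the centre of the arm's flange, where the gripper is bolted on; the fingertips stand 178 mm ahead of it and the grasp point (between the pads) lies 159 mm ahead of it (arm.tip_reach is the distance from the TCP to the fingertips, in m); z points along the fingers, y is the direction in which the jaws open and shut (so a half turn about z gives the same grasp; the last joint's range is limited). The gripper opens to 88 mm and grips with 3 to 60 N. Pads are 19 mm wide; open, the fingers measure 130 mm over their backs; the gripper's body (78 mm by 193 mm) begins 47 mm behind the grasp point.
Start: joints at [0.288, 0.359, 0.012, 0, -1.224, -0.288], TCP at [0.675, -0, 0.405] pointing down, gripper open.
Joint ranges: [-3.07, 3.07], [-1.43, 2.12], [-1.02, 1.25], [-3.03, 1.67], [-3.05, -0], [-3.03, 3.03]. Speed limits (rad/s): [2.39, 2.39, 3.01, 3.14, 3.14, 3.14].

INTERFACE

Orientations are given as [roll, pitch, yaw] about the fixed x, y, z axes, in that order (R = Rz(yaw) Ry(pitch) Rx(roll)).
In Python, from station import arm gives the robot as it stands.
- The arm moves only by the shell command python3 -m inch 'ROWS' [OPENING] [FORCE]. ROWS is JSON, a list that holds one entry, the list of rows, each a list of 6 numbers: the shift along the world's x, y, z in units of 200 mm (1.0 is 200 mm), then the turn, a rotation vector about the world's x, y, z in units of 180 degrees (1.0 is 180 degrees). A call has 1 to 8 rows; each row is the pose to reach, as a shift and turn from the pose commanded when the call began, turning the shorter way round; what a row does not reach only later rows make up. A row lasts 1/8 s, in which the tool goes at most 62.5 mm and 10.7 degrees, less where a joint would pass 70% of its speed; a pose out of reach is approached as far as the arm can. A call with a number of a shift or a turn outside -1 to 1 is refused whole. A call with a gripper value outside its range is refused whole. OPENING is the finger opening in mm, from 0 to 87.6, set as the call begins (- or left out, the last holds). The fingers move at their own pace and stop on an object; FORCE is the grip in N (left out, the last holds). Time passes only in rows, so rows that repeat a pose let the fingers close. It gives the time, the measured TCP pose, the force and the opening at its end, in the units of the state.
- arm.get_state(): the state, without advancing time (a new reading comes with each control period).
- arm.grab_frame(name): name is "scene" or "side" or "wrist"; returns the picture (420x560x3 uint8, blue, green, red); there is no depth.
- arm.camera_params(name): a dict with "vertical_fov" (degrees; the focal length in pixels is half the picture's height over the tangent of half this angle, whatever the lens; pixels are square), "cx", "cy" (the principal point, pixels), "k1" (the pictures are not rectified: a ray, as slopes to the right and down, at radius r is drawn at 1 + k1 r^2 times it, then the intrinsics apply), "pose" (4x4, takes a point from camera to world coordinates). Camera axes: x right, y down, z forward; pixel columns grow to the right and rows downward; lengths in m; the calibration is good to about 2 mm. A picture is of the moment at which its call begins: read the wrist's pose just before it. camera_params takes no time and is no camera call; for the wrist camera it gives the pose at the moment of the call.
- arm.job_done(): hands the job in, once; it reports no verdict.
Trained networks look in the newest picture that a camera, given by its name, has taken for a name from the list of things; names that differ only in an ending like _2 or _b are one class to them, and where a whole thing is asked for, a point or a joint stands for the part that bears it (a point fixed in the world has none). Each returns a list of dicts, best first, with "score" (0 to 1); they miss things now and then, are a little off and sometimes report something else, mostly with a low value. They report only what shows in the picture. A call takes as long as a camera call.
- arm.search_frame(target, camera): "box" ([left, top, right, bottom] in pixels, round what is visible of it).
- arm.regions_of(target, camera): "region" (420x560 bool, what is visible of it) and "box" ([left, top, right, bottom] in pixels, round what is visible of it).
The state is a dict: "t": time; "q": joint angles; "qd": joint speeds; "joint_efforts": joint torques, N m; "eef_pos": TCP position; "ee_rot": TCP orientation; "force": force on the tool from outside, world axes, zero at the start; "moment": the same for the moment, N m; "width": finger opening in m.
Only numpy, scipy, OpenCV 4.12 (cv2) and the standard library are available. Lean on these libraries where they do the work, as an engineer would, in place of code of your own. Each camera call takes 0.05 s, during which the arm holds its last target.

TASK

The red cutterhead guard of the benchtop jointer has just been refitted and its spindle is still standing proud: first, with the guard still closed, press down on its hub until the spindle is fully home. Then swing the guard away from the fence against its spring until it is at its stop, and finish while still holding it at the stop with the fingers so that the knives can be inspected. Do not touch the cutterhead, and leave everything lying on the machine and the bench where it is.

Things in the scene. Friction and masses are not known exactly. Their poses are not given: they have to be found in the camera images.
- jointer: benchtop jointer, fixed to the bench, lengthways in front of the robot, somewhat turned. Origin: centre of its underside at bench level; x from the operator's (robot's) side to the fence, y from infeed (robot's right) to outfeed table, z up. The guard's vertical spindle axis is at x -103, y -58 mm in this frame, in a boss on the front edge of the infeed table
- infeed_top (a point): centre of the infeed table's top, 148 mm above the bench; aluminium, 171 mm along x, 332 mm along y (axes as the jointer's; from 30 to 362 mm on the -y side of the cutterhead's axis)
- outfeed_top (a point): centre of the outfeed table's top, 150 mm above the bench; aluminium, 171 mm along x, 332 mm along y (axes as the jointer's; from 30 to 362 mm on the +y side of the cutterhead's axis)
- fence_top (a point): middle of the top edge of the grey upright fence, which runs 520 mm along the jointer's y axis behind the guard; 18 mm thick, this edge 243 mm above the bench, 95 mm above the tables. Its working face lies 176 mm from the spindle axis along x
- cutterhead: dark steel drum with three knives, 49 mm in diameter, in the gap between the tables, lying along the jointer's x axis from x -78 to 82 mm at y 0; origin on its axis, 124.5 mm above the bench, its top 1 mm below the outfeed table. Sharp: must not be touched
- spindle (a joint): how far the guard's spindle stands proud of its seat, m: 0 = fully home, 0.016 = highest. Starts 8 to 14 mm proud and stays where it is left; stiff sliding fit, pressing it down takes 3 to 8 N on the hub. The guard rides up and down with it
- guard (a joint): swing of the guard about its vertical spindle, rad: 0 = closed over the cutterhead, where its spring holds it; grows anticlockwise seen from above (its wide end swings from the fence over the outfeed table towards the robot); 1.4 = at its stop, fully open. The spring pulls it shut with 0.25 Nm at 0, rising to 0.7 Nm at the stop
- hub_top (a point): centre of the flat top of the round black cap (38 mm across) on the guard's hub, on the spindle axis; the place to press. With the spindle home it is 196 mm above the bench. Its axes turn with the guard: x from the spindle along the guard (towards the fence when closed), y to the guard's outfeed side, z up
- guard_edge (a point): point at mid-height on the red guard's straight infeed-side edge, the place to push it open, along the guard's +y (axes as hub_top's): 90 mm from the spindle axis along x, 29.5 mm to the -y side. The edge is 20 mm high; with the spindle home its underside is 154 mm, its top 174 mm above the bench, 6 mm clear of the infeed table
- guard_tip (a point): farthest point of the wide end of the guard, mid-height, 169 mm from the spindle axis along the guard's x (axes as hub_top's) and 72 mm to its +y side. The guard is a red casting shaped like a chop: 60 mm wide round the hub, its wide end from y -31 to 98 mm
- push_block_mid (a point): yellow push block with a loop handle, 76 x 150 x 90 mm, lying on the infeed table (robot's right); the point lies about its middle. Not to be disturbed
- hex_key_mid (a point): blue T-handled hex key, 110 x 95 x 16 mm, lying on the outfeed table (robot's left); the point lies about its middle. Not to be disturbed
- knife_gauge_mid (a point): brass knife-setting gauge with two dark magnets, 18 x 75 x 44 mm, standing on the outfeed table; the point lies about its middle. Not to be disturbed
- walnut_leg_mid (a point): dark walnut furniture leg, 36 x 36 mm, 400 mm long, lying on the bench at the right; the point lies about its middle. Not to be disturbed
- try_square_mid (a point): try square, dark wooden stock 110 x 22 x 18 mm and a 180 mm steel blade, lying on the bench at the left; the point lies about its middle. Not to be disturbed

How it is judged:
By the outcome, as a careful person would: the job done as asked, in the order asked, and still so for the second after the job is handed in, while the arm keeps its last pose, push and grip.
It also fails if it takes over 40 s, if anything falls off the work surface, if the arm or the gripper's body presses on something with over 40 N, if the wrist force passes 120 N, or if a joint passes its speed limit or range.

## Working session

There is one attempt and no reset: what is moved stays moved. The work goes in short steps, Python scripts to look and compute and a shell command to move; the robot and the scene stay as the last step left them, time stands still between calls to the robot, and variables do not carry over. Pictures are saved under pics/ and viewed, and the job is handed in when it is done.

```bash
ls; mkdir -p pics
python3 - <<'E'
from station import arm
import cv2
for n in("scene","side","wrist"):
    p=arm.camera_params(n); f=arm.grab_frame(n); cv2.imwrite(f"pics/{n}0.png",f)
    print(n,p)
s=arm.get_state();print(s)
E
```

```text
pics
scene {'vertical_fov': 55.00692951877448, 'cx': 271.56678336368566, 'cy': 208.53803494586285, 'k1': 0.0049339166041439415, 'pose': array([[-0.75557069,  0.5004446 , -0.42269153,  0.89896476],
       [ 0.6549778 ,  0.58780195, -0.47486098,  0.49328692],
       [ 0.01081729, -0.63564461, -0.77190603,  0.92110972],
       [ 0.        ,  0.        ,  0.        ,  1.        ]])}
side {'vertical_fov': 50.25665555915526, 'cx': 277.8675332458197, 'cy': 204.0816313123483, 'k1': -0.05859300722515304, 'pose': array([[ 0.69384175, -0.52769903,  0.49001771,  0.00888244],
       [-0.72010943, -0.50360313,  0.47731153, -0.48161279],
       [-0.00510238, -0.68404504, -0.72942192,  0.92623478],
       [ 0.        ,  0.        ,  0.        ,  1.        ]])}
wrist {'vertical_fov': 70.71057642281608, 'cx': 281.7002773790274, 'cy': 208.99699487944312, 'k1': -0.048823193062124334, 'pose': array([[-9.99998082e-01, -4.87858547e-04, -1.89659459e-03,
         6.74467093e-01],
       [-9.79663391e-04,  9.63202851e-01,  2.68773712e-01,
        -7.12602572e-02],
       [ 1.69568177e-03,  2.68775055e-01, -9.63201482e-01,
         3.84925220e-01],
       [ 0.00000000e+00,  0.00000000e+00,  0.00000000e+00,
         1.00000000e+00]])}
{'t': 0.15, 'q': array([ 2.88079067e-01,  3.59214363e-01,  1.12507657e-02, -2.47683443e-04,
       -1.22414197e+00, -2.88108053e-01]), 'qd': array([-0.00029568, -0.00151134,  0.00332768,  0.0006662 , -0.00310752,
        0.00042297]), 'joint_efforts': array([ 1.39394037e-04, -5.83274567e+01,  2.93289685e+01,  7.00122759e+00,
        8.75052094e-03, -9.76538854e-05]), 'eef_pos': array([ 6.74840120e-01, -2.49612084e-05,  4.03936117e-01]), 'ee_rot': array([ 3.14027121e+00, -1.48764639e-04, -1.57090952e+00]), 'force': array([-0.3203496 ,  0.45479473, -0.01242313]), 'moment': array([-0.01606728,  0.02781724,  0.00694592]), 'width': 0.08777737653435053}
```

View pics/scene0.png

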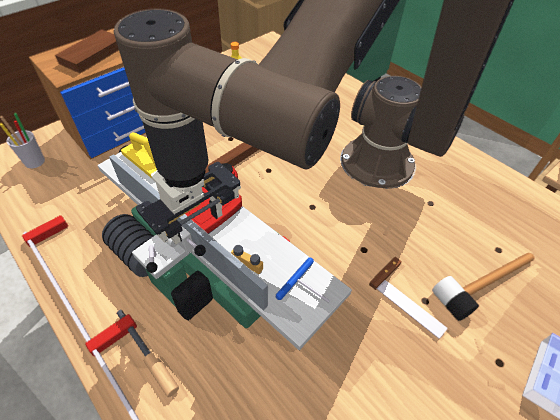

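View pics/side0.png

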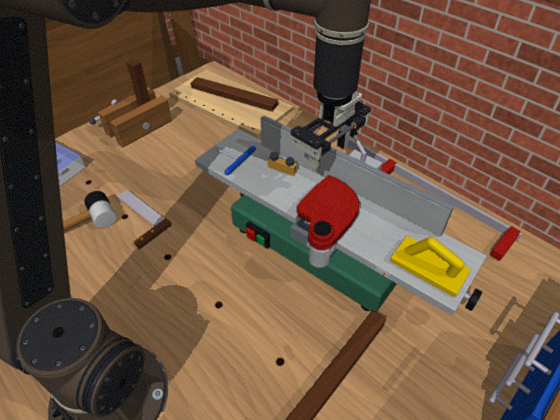

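View pics/wrist0.png

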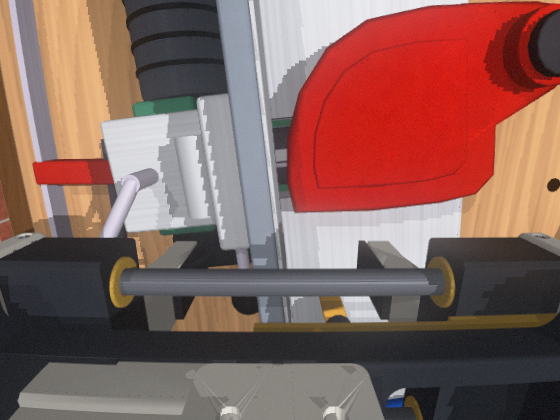

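```bash
cat > h.py <<'E'
from station import arm
import numpy as np, cv2
from scipy.optimize import least_squares
def proj(p,P):
    T=p["pose"]; P=np.atleast_2d(P); c=(P-T[:3,3])@T[:3,:3]
    s=c[:,:2]/c[:,2:]; r2=(s**2).sum(1,keepdims=True); f=210/np.tan(np.radians(p["vertical_fov"])/2)
    return s*(1+p["k1"]*r2)*f+[p["cx"],p["cy"]]
def ray(p,uv):
    f=210/np.tan(np.radians(p["vertical_fov"])/2); d=(np.array(uv,float)-[p["cx"],p["cy"]])/f; s=d.copy()
    for _ in range(20): s=d/(1+p["k1"]*(s@s))
    T=p["pose"]; return T[:3,3],T[:3,:3]@np.array([s[0],s[1],1])
def atz(p,uv,z):
    o,d=ray(p,uv); return o+d*(z-o[2])/d[2]
E
python3 - <<'E'
from h import *
for n in("scene","side","wrist"):
    for t in ("hub_top","guard","guard_edge","guard_tip","fence_top","infeed_top","outfeed_top","cutterhead","push_block_mid","hex_key_mid","knife_gauge_mid"):
        r=arm.search_frame(t,n)
        print(n,t,[(np.round(x["box"]).tolist(),round(x["score"],2)) for x in r[:3]])
print(arm.get_state()["t"])
E
```

```text
scene hub_top [([189.0, 162.0, 244.0, 233.0], 0.93)]
scene guard [([186.0, 161.0, 241.0, 232.0], 0.88)]
scene guard_edge [([188.0, 163.0, 242.0, 233.0], 0.64)]
scene guard_tip [([184.0, 163.0, 242.0, 232.0], 0.93)]
scene fence_top [([97.0, 150.0, 349.0, 350.0], 0.96)]
scene infeed_top []
scene outfeed_top [([94.0, 151.0, 351.0, 350.0], 0.65)]
scene cutterhead []
scene push_block_mid [([119.0, 132.0, 155.0, 173.0], 0.79)]
scene hex_key_mid [([275.0, 258.0, 329.0, 302.0], 0.63)]
scene knife_gauge_mid [([231.0, 244.0, 264.0, 274.0], 0.81)]
side hub_top [([296.0, 175.0, 359.0, 250.0], 0.56)]
side guard [([198.0, 119.0, 487.0, 317.0], 0.6), ([300.0, 176.0, 356.0, 249.0], 0.58)]
side guard_edge [([294.0, 176.0, 357.0, 252.0], 0.71)]
side guard_tip [([295.0, 178.0, 360.0, 248.0], 0.69), ([199.0, 118.0, 488.0, 316.0], 0.42)]
side fence_top [([198.0, 116.0, 488.0, 312.0], 0.94), ([389.0, 234.0, 468.0, 295.0], 0.4)]
side infeed_top [([198.0, 118.0, 483.0, 315.0], 0.67)]
side outfeed_top [([199.0, 119.0, 487.0, 318.0], 0.67), ([296.0, 176.0, 359.0, 247.0], 0.18)]
side cutterhead [([228.0, 146.0
[... 256 characters left out ...]
.0, 174.0], 0.88)]
wrist hub_top [([287.0, 0.0, 560.0, 212.0], 0.96), ([274.0, 129.0, 288.0, 187.0], 0.27)]
wrist guard [([285.0, 1.0, 560.0, 215.0], 0.85)]
wrist guard_edge [([289.0, 0.0, 560.0, 213.0], 0.98)]
wrist guard_tip [([285.0, 0.0, 560.0, 214.0], 0.77), ([319.0, 298.0, 346.0, 323.0], 0.5)]
wrist fence_top [([100.0, 1.0, 560.0, 399.0], 0.81), ([272.0, 126.0, 288.0, 186.0], 0.51)]
wrist infeed_top [([100.0, 0.0, 560.0, 400.0], 0.63)]
wrist outfeed_top [([98.0, 1.0, 560.0, 401.0], 0.88)]
wrist cutterhead [([274.0, 126.0, 289.0, 186.0], 0.6)]
wrist push_block_mid []
wrist hex_key_mid [([390.0, 401.0, 405.0, 406.0], 0.56)]
wrist knife_gauge_mid [([318.0, 297.0, 350.0, 324.0], 0.88)]
1.8
```

Side view: hub cap near (319,229), fence, push block at (430,265), gauge (283,163). The scene view is mostly blocked by the arm. I'll enlarge the side view so I can fit the jointer pose.

Run:
```python
import cv2
f=cv2.imread("pics/side0.png")
cv2.imwrite("pics/side0z.png",cv2.resize(f[170:320,280:490],None,fx=3.8,fy=3.8,interpolation=cv2.INTER_CUBIC))
cv2.imwrite("pics/side0y.png",cv2.resize(f[100:230,185:345],None,fx=4.6,fy=4.6,interpolation=cv2.INTER_CUBIC))
```

```text
(no output)
```

View pics/side0z.png

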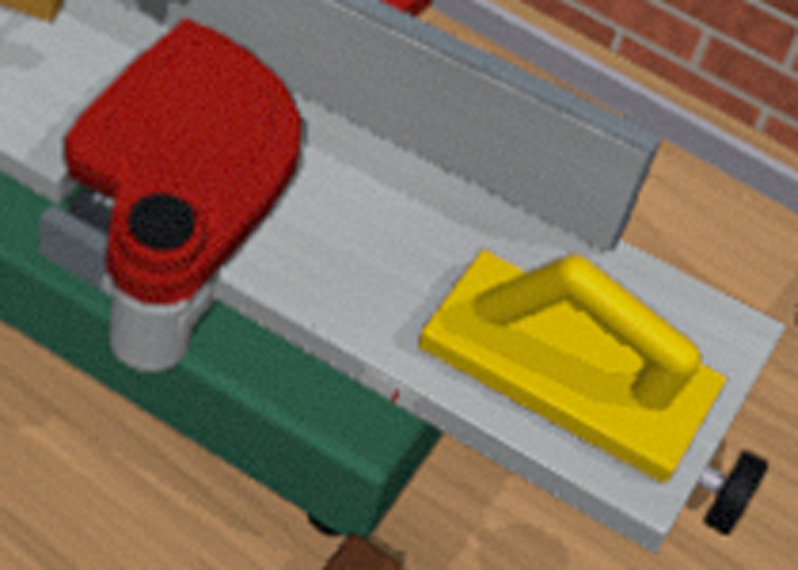

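View pics/side0y.png

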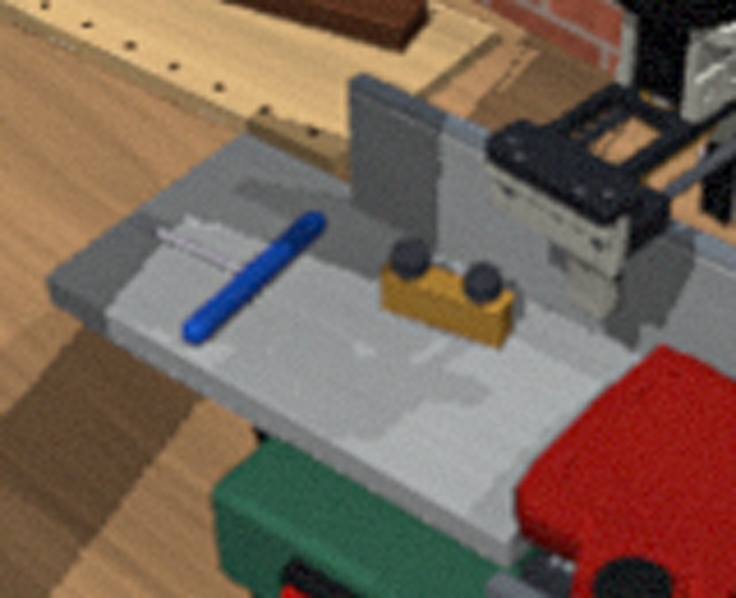

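```bash
cat > fit.py <<'E'
from h import *
p=arm.camera_params("side")
obs=[((-85.5,-362,148),(451.6,309.5)),((85.5,-362,148),(486,255.5)),((-85.5,362,150),(195.9,162)),((85.5,362,150),(238.3,129.3)),((73,-260,243),(452.4,209.5)),((73,260,243),(261.5,117))]
def W(v,L):
    c,s=np.cos(v[2]),np.sin(v[2]); L=np.atleast_2d(np.array(L,float))/1000
    return np.c_[v[0]+c*L[:,0]-s*L[:,1],v[1]+s*L[:,0]+c*L[:,1],L[:,2]]
def res(v):
    a=proj(p,W(v,[o[0] for o in obs]))-[o[1] for o in obs]
    b=proj(p,W(v,[(-103,-58,196+1000*v[3])]))-[[322.6,228.2]]
    return np.r_[a,b].ravel()
if __name__=="__main__":
    r=least_squares(res,[.65,0,0,.01]); v=r.x; print(v); print(r.fun.reshape(-1,2).round(1))
    np.save("v.npy",v)
    print("hub",W(v,[(-103,-58,0)]))
    for u in [(322.6,228.2)]:
        for z in (.204,.207,.21): print(atz(p,u,z))
    w=arm.camera_params("wrist"); f=cv2.imread("pics/wrist0.png")
    print("wrist hub",proj(w,W(v,[(-103,-58,196+1000*v[3])])))
    fs=cv2.imread("pics/side0.png")
    th=np.linspace(0,6.28,40)
    for im,pp in((f,w),(fs,p)):
        for L in ([(-103+19*np.cos(t),-58+19*np.sin(t),196+1000*v[3]) for t in th],[(-85,-362,148),(85,-362,148),(85,-30,148),(-85,-30,148)],[(73,-260,243),(73,260,243)],[(-85,362,150),(85,362,150),(85,30,150),(-85,30,150)]):
            uv=proj(pp,W(v,L)); cv2.polylines(im,[uv.round().astype(np.int32)],True,(255,255,0),1)
    cv2.imwrite("pics/fitw.png",f);cv2.imwrite("pics/fits.png",fs)
E
python3 fit.py
```

```text
[ 0.61311797 -0.05399996  0.09341109 -0.00150071]
[[ 2.2  2.1]
 [ 0.   0.6]
 [-1.9 -2.7]
 [-0.7 -1.3]
 [-0.3 -1.1]
 [-0.3 -0.8]
 [ 0.3  0. ]]
hub [[ 0.51597698 -0.12135446  0.        ]]
[ 0.50896349 -0.12543323  0.204     ]
[ 0.50688626 -0.12691272  0.207     ]
[ 0.50480904 -0.12839221  0.21      ]
wrist hub [[540.52256902  46.69296573]]
```

View pics/fits.png

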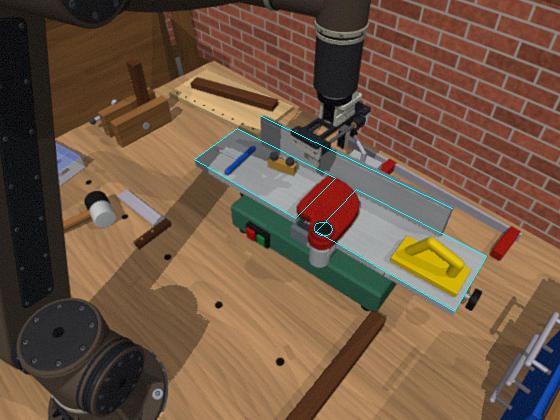

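View pics/fitw.png

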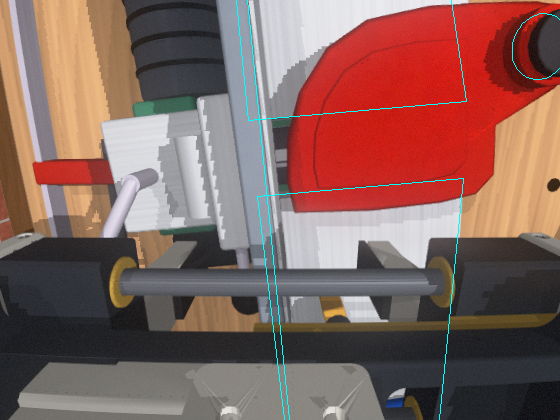

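The fit is a few mm off in the wrist view, and the open jaws straddle the fence. I'll raise first, then move over the hub with the gripper closed for a clean look.

```bash
python3 -m inch '[[[0,0,0.3,0,0,0],[0,0,0.3,0,0,0],[-0.3,-0.2,0.3,0,0,0],[-0.6,-0.4,0.3,0,0,0],[-0.67,-0.5,0.3,0,0,0],[-0.67,-0.5,0.3,0,0,0],[-0.67,-0.5,0.3,0,0,0]]]' 0 20
python3 - <<'E'
from h import *
import pickle
d={}
for n in ("wrist","scene","side"):
    d[n]=arm.camera_params(n); f=arm.grab_frame(n); cv2.imwrite(f"pics/{n}1.png",f)
pickle.dump(d,open("p1.pkl","wb")); print(arm.get_state())
E
```

```text
t: 2.68
eef_pos: [0.5411, -0.1001, 0.465]
ee_rot: [-3.14, 0.0, -1.571]
force: [-0.6, -0.0, 0.3]
width: 0.023
{'t': 2.825, 'q': array([ 1.74128801e-01,  1.19849941e-01, -1.68558178e-01, -6.62286280e-05,
       -1.28283981e+00, -1.73455392e-01]), 'qd': array([ 0.00269948,  0.00356456, -0.00224902, -0.00035296, -0.00280584,
        0.00091425]), 'joint_efforts': array([-2.28295815e-01, -4.03988671e+01,  2.99301785e+01,  7.16044843e+00,
        1.48213579e-02, -3.91193855e-03]), 'eef_pos': array([ 0.54170746, -0.09944014,  0.46427121]), 'ee_rot': array([ 3.14113687e+00, -1.53994939e-05, -1.57014174e+00]), 'force': array([-0.71206221,  0.05746484, -0.49888334]), 'moment': array([-0.02749826,  0.02180191,  0.00382861]), 'width': 0.01122495060860518}
```

View pics/wrist1.png

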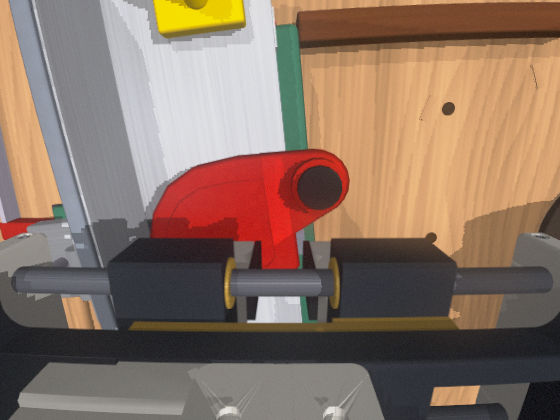

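View pics/scene1.png

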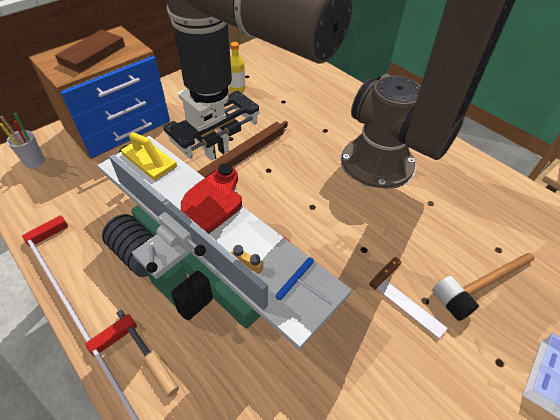

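View pics/side1.png

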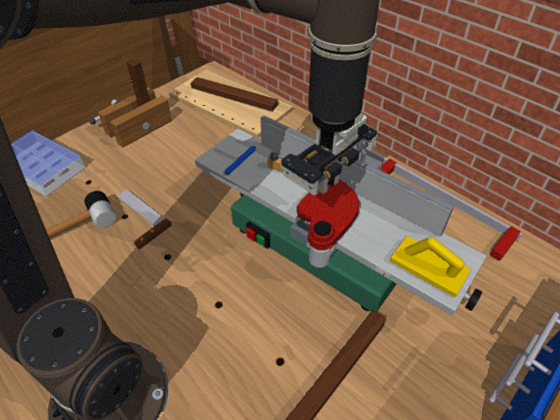

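Wrist view: the hub cap is clear at (320,187). The scene view now shows the cap near (226,170) and all table corners.

Run:
```python
import cv2
f=cv2.imread("pics/scene1.png")
cv2.imwrite("pics/s1a.png",cv2.resize(f[120:230,90:260],None,fx=4.6,fy=4.6,interpolation=cv2.INTER_CUBIC))
cv2.imwrite("pics/s1b.png",cv2.resize(f[225:355,220:360],None,fx=4.6,fy=4.6,interpolation=cv2.INTER_CUBIC))
f=cv2.imread("pics/wrist1.png")
cv2.imwrite("pics/w1a.png",cv2.resize(f[0:240,140:370],None,fx=2.5,fy=2.5,interpolation=cv2.INTER_CUBIC))
```

```text
(no output)
```

View pics/s1a.png

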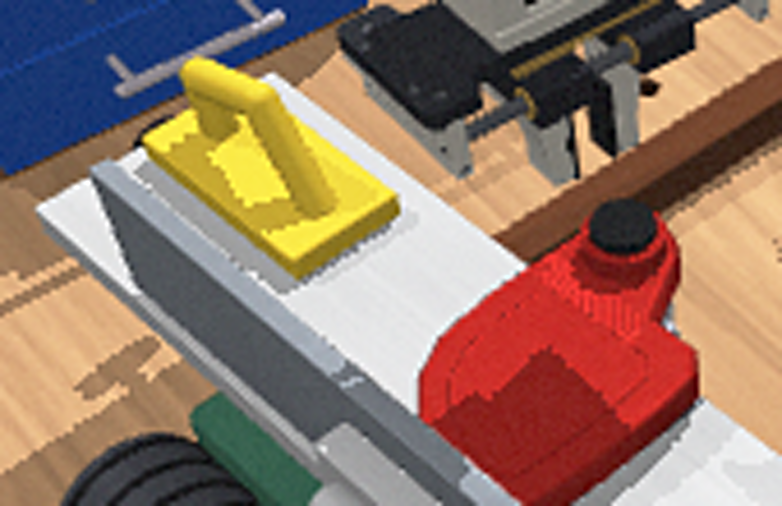

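View pics/s1b.png

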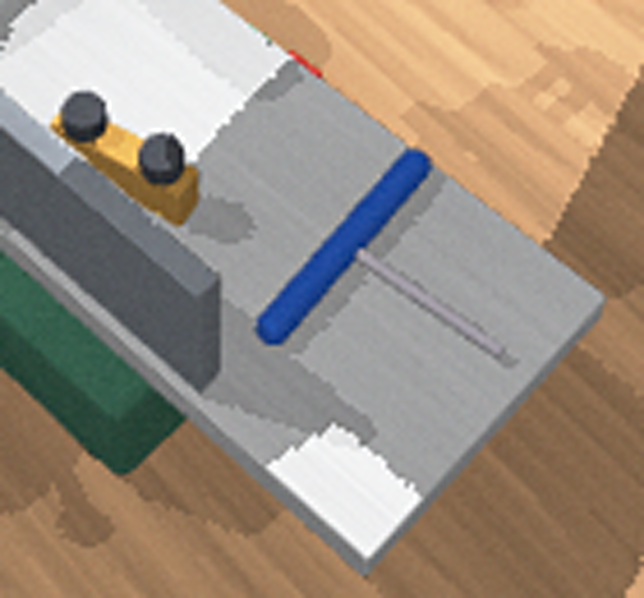

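View pics/w1a.png

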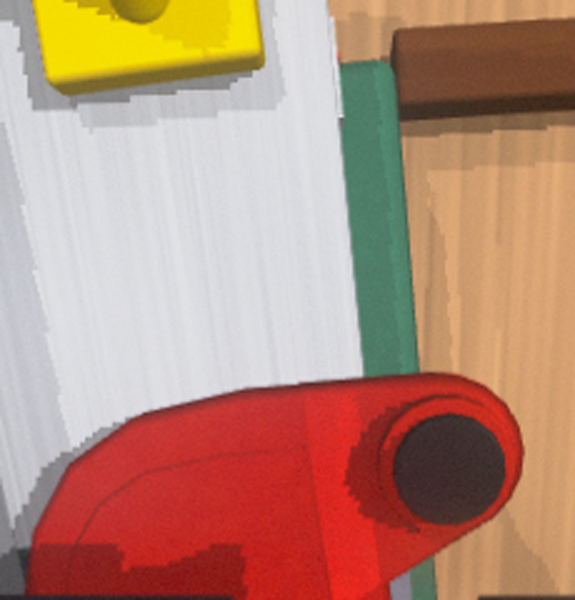

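```bash
cat > fit2.py <<'E'
from h import *
from fit import W
import pickle
d=pickle.load(open("p1.pkl","rb"))
H=(-103,-58,None)
O=[("side",(-85.5,-362,148),(451.6,309.5)),("side",(85.5,-362,148),(486,255.5)),("side",(-85.5,362,150),(195.9,162)),("side",(85.5,362,150),(238.3,129.3)),("side",(73,-260,243),(452.4,209.5)),("side",(73,260,243),(261.5,117)),("side",H,(322.6,228.2)),
("scene",(-85.5,362,150),(351.1,289.6)),("scene",(85.5,362,150),(300.4,345.2)),("scene",(85.5,-362,148),(98.3,165.2)),("scene",(-85.5,-362,148),(149.8,136.3)),("scene",(73,260,243),(267.8,285.4)),("scene",(73,-260,243),(113.9,154.8)),("scene",H,(225.4,169.3)),("wrist",H,(319.6,187.6))]
def res(v):
    r=[]
    for c,L,uv in O:
        L=(L[0],L[1],196+1000*v[3]) if L[2] is None else L
        r.append(proj(d[c],W(v,[L]))[0]-uv)
    return np.array(r).ravel()
r=least_squares(res,[.61,-.05,.09,.01],loss="soft_l1"); v=r.x; print(v)
for o,e in zip(O,res(v).reshape(-1,2)): print(o[0],o[1],e.round(1))
np.save("v.npy",v); print("hub",W(v,[(-103,-58,0)]))
# triangulate the cap alone
def t(P): return np.r_[proj(d["side"],P)[0]-(322.6,228.2),proj(d["scene"],P)[0]-(225.4,169.3),proj(d["wrist"],P)[0]-(319.6,187.6)]
q=least_squares(t,[.51,-.12,.207]); print("cap",q.x,q.fun.round(1))
for z in(.204,.206,.21): print(atz(d["wrist"],(319.6,187.6),z))
E
python3 fit2.py
```

```text
[ 0.60947558 -0.05412104  0.09739863  0.00561766]
side (-85.5, -362, 148) [1.8 2.9]
side (85.5, -362, 148) [-0.6  1.1]
side (-85.5, 362, 150) [-3.3 -1.7]
side (85.5, 362, 150) [-2.1 -0.5]
side (73, -260, 243) [-1.  -0.5]
side (73, 260, 243) [-1.6 -0.1]
side (-103, -58, None) [-0.3 -1.1]
scene (-85.5, 362, 150) [ 1.6 -1.3]
scene (85.5, 362, 150) [-0.1  0.3]
scene (85.5, -362, 148) [ 0.2 -1.6]
scene (-85.5, -362, 148) [ 0.9 -2.2]
scene (73, 260, 243) [-0.9 -0.2]
scene (73, -260, 243) [-0.7 -1.5]
scene (-103, -58, None) [-1.2  0.3]
wrist (-103, -58, None) [-4.2 -0.2]
hub [[ 0.51260394 -0.12186236  0.        ]]
cap [ 0.50928181 -0.12198984  0.20153315] [-1.2 -0.2 -0.2 -0.3 -0.3 -0.3]
[ 0.50936292 -0.12220496  0.204     ]
[ 0.5096222  -0.12261061  0.206     ]
[ 0.51014076 -0.12342192  0.21      ]
```

```bash
python3 -m inch '[[[-0.08,-0.06,-0.1,0,0,0],[-0.158,-0.11,-0.2,0,0,0],[-0.158,-0.11,-0.3,0,0,0],[-0.158,-0.11,-0.35,0,0,0],[-0.158,-0.11,-0.35,0,0,0]]]' 0 40
python3 - <<'E'
from h import *
s=arm.get_state();print(s["eef_pos"],s["force"],s["width"])
arm_w=arm.camera_params("side");cv2.imwrite("pics/side2.png",arm.grab_frame("side")); f=arm.grab_frame("scene")
cv2.imwrite("pics/scene2.png",cv2.resize(f[100:260,120:330],None,fx=3.8,fy=3.7))
E
```

```text
t: 3.45
eef_pos: [0.5098, -0.1217, 0.394]
ee_rot: [3.14, -0.0, -1.57]
force: [0.3, -0.3, 1.1]
width: 0.0002
[ 0.50984312 -0.12166076  0.3939666 ] [ 0.25031425 -0.34367964  1.09301769] 0.00021569376724324638
```

View pics/scene2.png

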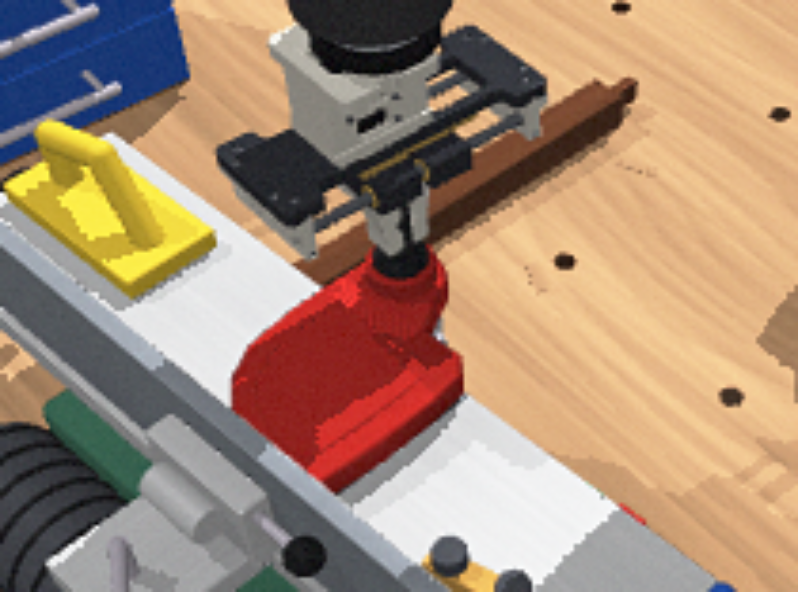

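View pics/side2.png

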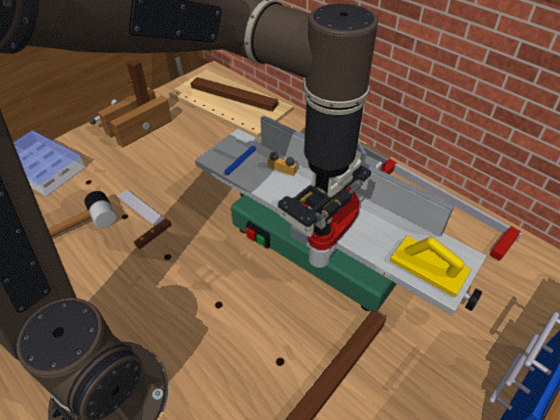

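The fingertips are centred over the cap. Now press in small steps.

```bash
python3 -m inch '[[[0,0,-0.02,0,0,0],[0,0,-0.04,0,0,0],[0,0,-0.055,0,0,0],[0,0,-0.055,0,0,0]]]'; python3 -m inch '[[[0,0,-0.015,0,0,0],[0,0,-0.03,0,0,0],[0,0,-0.03,0,0,0]]]'
```

```text
t: 4.05
eef_pos: [0.5094, -0.122, 0.3835]
ee_rot: [3.141, -0.0, -1.571]
force: [-1.2, 0.2, -0.5]
width: 0.0005
t: 4.42
eef_pos: [0.5094, -0.1221, 0.3775]
ee_rot: [-3.141, -0.0, -1.571]
force: [0.1, -1.0, 1.6]
width: 0.0008
```

```bash
python3 -m inch '[[[0,0,-0.01,0,0,0],[0,0,-0.015,0,0,0],[0,0,-0.015,0,0,0]]]';python3 -m inch '[[[0,0,-0.01,0,0,0],[0,0,-0.01,0,0,0]]]'; python3 -m inch '[[[0,0,-0.01,0,0,0],[0,0,-0.01,0,0,0]]]'; python3 -c "
from station import arm; print(arm.tip_reach, arm.get_state()['force'])"
```

```text
t: 4.8
eef_pos: [0.5094, -0.122, 0.3746]
ee_rot: [-3.141, -0.0, -1.571]
force: [0.1, 0.2, 1.9]
width: 0.0006
t: 5.05
eef_pos: [0.5095, -0.1221, 0.3742]
ee_rot: [-3.14, -0.001, -1.57]
force: [-4.6, 1.4, 13.7]
width: 0.0004
t: 5.3
eef_pos: [0.5095, -0.1221, 0.374]
ee_rot: [-3.139, -0.001, -1.57]
force: [-9.5, 3.5, 25.9]
width: 0.0004
0.1781 [-9.49046299  3.45449189 25.9490533 ]
```

The spindle seated hard at tip z 0.196 m with 26 N, which matches the stated home height. Lift, check, and work out the arc.

```bash
python3 -m inch '[[[0,0,0.1,0,0,0],[0,0,0.25,0,0,0],[0,-0.2,0.3,0,0,0.03],[0,-0.4,0.3,0,0,0.03],[0,-0.4,0.3,0,0,0.03]]]'
cat > arc.py <<'E'
from h import *
yaw=.096; hub=np.array([.5095,-.1222])
def pos(th,r,off):
    a=yaw+th; return hub+np.array([np.cos(a),np.sin(a)])*r+np.array([np.sin(a),-np.cos(a)])*off
E
python3 - <<'E'
from arc import *
import pickle
d=pickle.load(open("p1.pkl","rb"))
v=np.array([*(hub-np.array([np.cos(yaw)*-.103+np.sin(yaw)*.058,np.sin(yaw)*-.103-np.cos(yaw)*.058])),yaw])
print(v)
for uv in((160,38),(245,27)):
    P=atz(d["wrist"],uv,.165)[:2]-v[:2]; print("block",(np.array([[np.cos(yaw),np.sin(yaw)],[-np.sin(yaw),np.cos(yaw)]])@P).round(3))
print(arm.get_state()["eef_pos"])
print("approach",pos(0,.065,.058))
for n in("wrist","side","scene"):
    p=arm.camera_params(n); f=arm.grab_frame(n); 
    if n=="wrist": print(proj(p,np.r_[hub,.196]))
    cv2.imwrite(f"pics/{n}3.png",f)
E
```

```text
t: 5.92
eef_pos: [0.5091, -0.2037, 0.4299]
ee_rot: [3.14, 0.0, -1.479]
force: [-0.2, 1.1, -0.4]
width: 0.0002
[ 0.60646629 -0.05459424  0.096     ]
block [ 0.022 -0.195]
block [-0.053 -0.196]
[ 0.50911284 -0.2037305   0.42987726]
approach [ 0.57976016 -0.17370252]
[[271.57000507 314.32558898]]
```

View pics/wrist3.png

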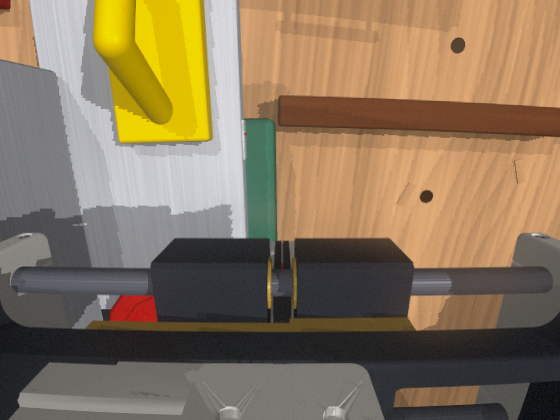

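View pics/side3.png

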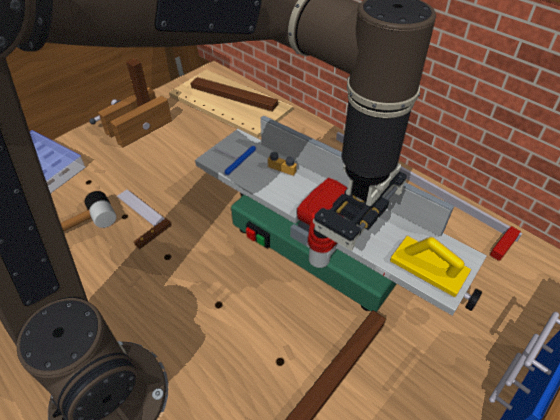

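View pics/scene3.png

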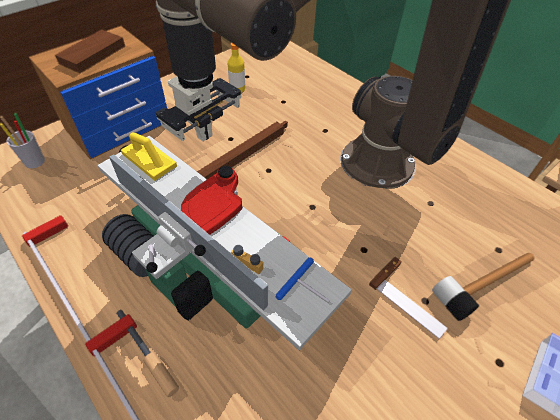

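Scene view: the guard is still closed, now seated, and nothing else has moved. The push block's near edge is 40 mm clear of the planned descent. Go down beside the guard's infeed edge.

```bash
python3 -m inch '[[[0.2,0.08,0,0,0,0],[0.352,0.14,-0.05,0,0,0],[0.352,0.14,-0.2,0,0,0],[0.352,0.14,-0.35,0,0,0],[0.352,0.14,-0.43,0,0,0],[0.352,0.14,-0.46,0,0,0],[0.352,0.14,-0.46,0,0,0]]]'
python3 - <<'E'
from arc import *
f=arm.grab_frame("scene");cv2.imwrite("pics/scene4.png",cv2.resize(f[100:260,90:300],None,fx=3.8,fy=3.7))
f=arm.grab_frame("side");cv2.imwrite("pics/side4.png",cv2.resize(f[110:270,280:490],None,fx=3.8,fy=3.7))
print(arm.get_state()["eef_pos"],arm.get_state()["force"])
for th in np.r_[0,np.radians(np.arange(10,81,10)),1.4]: print(round(np.degrees(th)),[tuple(((pos(th,.065,o)-pos(0,.065,.058))/.2).round(3)) for o in(.040,)])
E
```

```text
t: 6.95
eef_pos: [0.58, -0.1738, 0.3391]
ee_rot: [-3.141, -0.0, -1.476]
force: [-0.1, 1.1, 0.6]
width: 0.0007
[ 0.58010743 -0.17403814  0.33982679] [-0.15020071 -0.33642782 -0.02661615]
0 [(np.float64(-0.009), np.float64(0.09))]
10 [(np.float64(0.015), np.float64(0.152))]
20 [(np.float64(0.028), np.float64(0.217))]
30 [(np.float64(0.029), np.float64(0.283))]
40 [(np.float64(0.019), np.float64(0.349))]
50 [(np.float64(-0.002), np.float64(0.412))]
60 [(np.float64(-0.035), np.float64(0.47))]
70 [(np.float64(-0.076), np.float64(0.522))]
80 [(np.float64(-0.126), np.float64(0.566))]
80 [(np.float64(-0.128), np.float64(0.567))]
```

View pics/scene4.png

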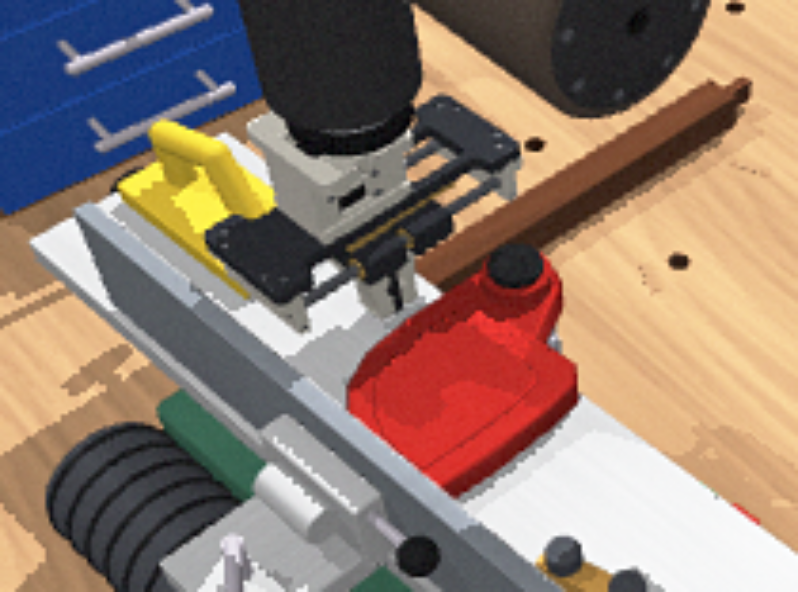

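View pics/side4.png

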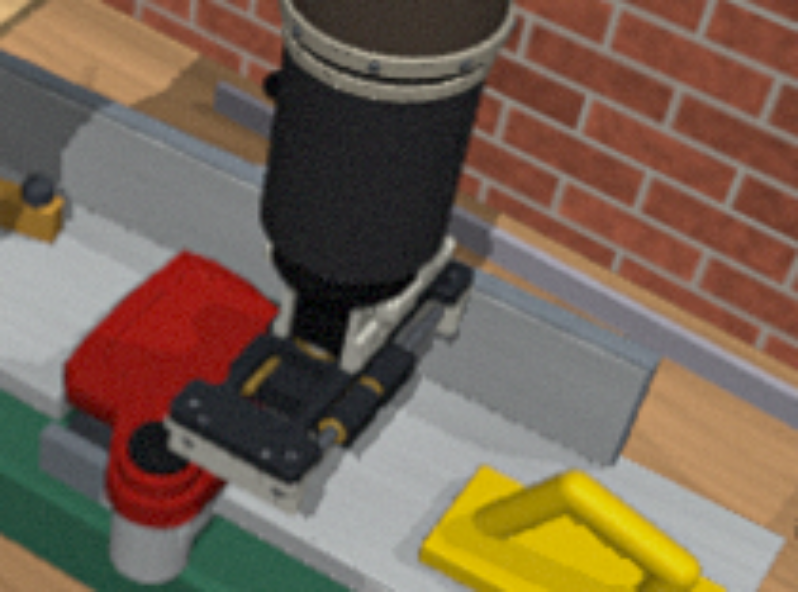

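The fingers are down beside the infeed edge, clear of the fence and the block. Swing the first 40°.

```bash
python3 -m inch '[[[-0.006,0.06,0,0,0,0],[-0.009,0.09,0,0,0,0],[0.004,0.12,0,0,0,0.028],[0.015,0.152,0,0,0,0.056],[0.028,0.217,0,0,0,0.111],[0.029,0.283,0,0,0,0.167],[0.019,0.349,0,0,0,0.222],[0.019,0.349,0,0,0,0.222]]]'
python3 - <<'E'
from arc import *
f=arm.grab_frame("scene");cv2.imwrite("pics/scene5.png",cv2.resize(f[100:260,90:300],None,fx=3.8,fy=3.7))
s=arm.get_state(); print(s["eef_pos"],s["force"],s["q"])
for a in (50,60,70,80): print(a,((pos(np.radians(a),.065,.04)-pos(np.radians(40),.065,.04))/.2).round(3))
E
```

```text
t: 8.05
eef_pos: [0.5841, -0.104, 0.3396]
ee_rot: [-3.141, -0.003, -0.778]
force: [3.5, -6.6, -0.5]
width: 0.0007
[ 0.58419043 -0.10428822  0.33959774] [ 3.54285926 -7.28110406 -0.85977296] [ 0.15310409  0.27495669 -0.26569237  0.00211239 -1.02801195  0.6365322 ]
50 [-0.022  0.063]
60 [-0.054  0.121]
70 [-0.095  0.173]
80 [-0.146  0.217]
```

View pics/scene5.png

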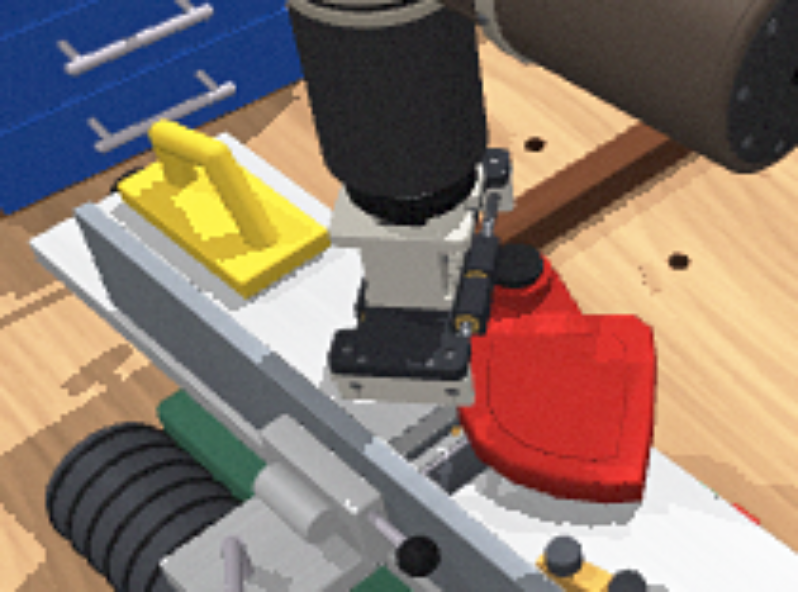

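The guard is at about 40° with 8 N on the fingers and the fence is clear. Continue to about 75°.

```bash
python3 -m inch '[[[-0.022,0.063,0,0,0,0.056],[-0.054,0.121,0,0,0,0.111],[-0.095,0.173,0,0,0,0.167],[-0.12,0.196,0,0,0,0.194],[-0.12,0.196,0,0,0,0.194]]]'
python3 - <<'E'
from arc import *
s=arm.get_state(); print(s["eef_pos"],s["force"],s["moment"])
for a in (78,79,80,81,82,83,84): print(a,((pos(np.radians(a),.065,.04)-pos(np.radians(40),.065,.04))/.2-[-.12,.196]).round(3))
E
```

```text
t: 8.72
eef_pos: [0.5606, -0.0651, 0.3399]
ee_rot: [3.141, -0.005, -0.17]
force: [6.2, -7.4, -3.1]
width: 0.0006
[ 0.5606195  -0.06507349  0.33987359] [ 6.15280886 -7.4125333  -3.10632177] [-2.63961613 -2.58001325  0.06271302]
78 [-0.015  0.013]
79 [-0.02   0.017]
80 [-0.026  0.021]
81 [-0.031  0.025]
82 [-0.036  0.028]
83 [-0.042  0.032]
84 [-0.048  0.036]
```

```bash
python3 -m inch '[[[-0.015,0.013,0,0,0,0.017],[-0.026,0.021,0,0,0,0.028],[-0.026,0.021,0,0,0,0.028]]]';  python3 -m inch '[[[-0.005,0.004,0,0,0,0],[-0.005,0.004,0,0,0,0]]]'
python3 - <<'E'
from arc import *
s=arm.get_state(); print(s["eef_pos"],s["force"],s["moment"])
f=arm.grab_frame("scene");cv2.imwrite("pics/scene6.png",cv2.resize(f[100:260,90:300],None,fx=3.8,fy=3.7))
f=arm.grab_frame("side");cv2.imwrite("pics/side6.png",cv2.resize(f[110:270,240:450],None,fx=3.8,fy=3.7))
E
```

```text
t: 9.1
eef_pos: [0.5558, -0.061, 0.3399]
ee_rot: [3.141, -0.005, -0.083]
force: [7.5, -6.7, -2.0]
width: 0.0006
t: 9.35
eef_pos: [0.5549, -0.0604, 0.3399]
ee_rot: [3.141, -0.005, -0.084]
force: [8.2, -5.5, -1.7]
width: 0.0004
[ 0.55493673 -0.06037158  0.33990955] [ 8.23929273 -5.51375421 -1.67633798] [-2.70791486 -2.87068759  0.13149606]
```

View pics/scene6.png

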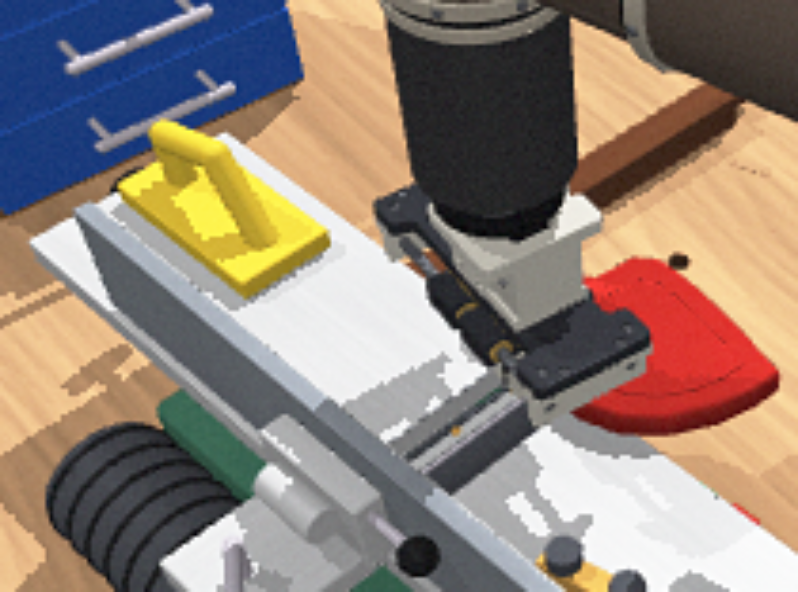

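View pics/side6.png

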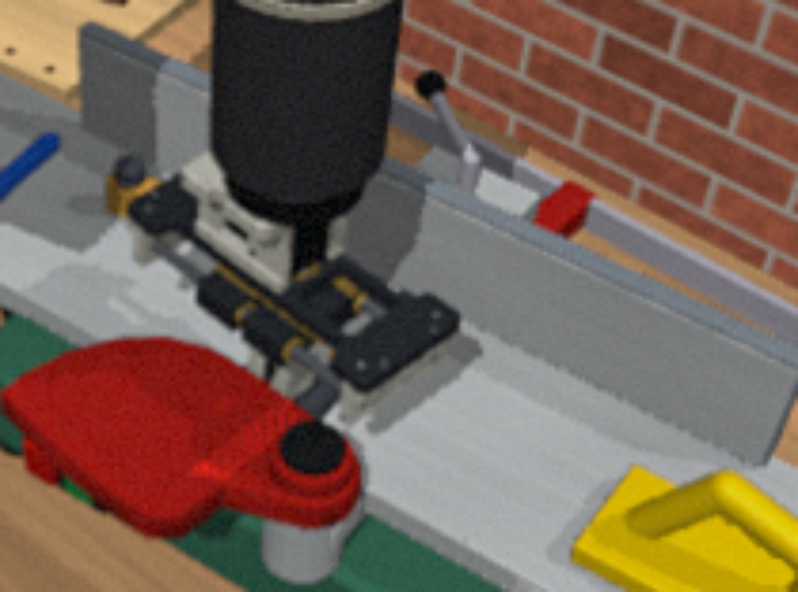

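Still spring-only force (~10 N), so the stop isn't reached. Push on along the guard's normal in 1 mm steps.

```bash
python3 -m inch '[[[-0.005,0,0,0,0,0],[-0.005,0,0,0,0,0]]]';  python3 -m inch '[[[-0.005,0,0,0,0,0],[-0.005,0,0,0,0,0]]]';  python3 -m inch '[[[-0.005,0,0,0,0,0],[-0.005,0,0,0,0,0]]]'
```

```text
t: 9.7
eef_pos: [0.5543, -0.0603, 0.34]
ee_rot: [3.141, -0.006, -0.084]
force: [10.9, -6.8, -2.9]
width: 0.0002
t: 9.95
eef_pos: [0.5538, -0.0602, 0.3403]
ee_rot: [3.142, -0.008, -0.084]
force: [10.8, -6.8, -4.5]
width: 0.0005
t: 10.2
eef_pos: [0.5533, -0.0601, 0.3404]
ee_rot: [-3.141, -0.009, -0.083]
force: [13.9, -7.5, -5.6]
width: 0.0004
```

```bash
python3 -m inch '[[[-0.01,0,0,0,0,0],[-0.01,0,0,0,0,0]]]';  python3 -m inch '[[[-0.01,0,0,0,0,0],[-0.01,0,0,0,0,0]]]'
python3 - <<'E'
from arc import *
s=arm.get_state(); print(s["eef_pos"],s["force"],s["moment"],s["ee_rot"])
f=arm.grab_frame("side");cv2.imwrite("pics/side7.png",f);cv2.imwrite("pics/side7z.png",cv2.resize(f[110:270,240:450],None,fx=3.8,fy=3.7))
E
```

```text
t: 10.45
eef_pos: [0.5523, -0.06, 0.3408]
ee_rot: [-3.141, -0.012, -0.083]
force: [19.5, -7.7, -7.7]
width: 0.0004
t: 10.7
eef_pos: [0.5513, -0.0599, 0.3412]
ee_rot: [-3.141, -0.015, -0.083]
force: [22.7, -9.1, -9.9]
width: 0.0004
[ 0.55131823 -0.05990759  0.34121788] [22.71660332 -9.14298977 -9.92081888] [-3.39101319 -8.52342339  0.22543053] [-3.14067082 -0.01495478 -0.08253586]
```

View pics/side7z.png

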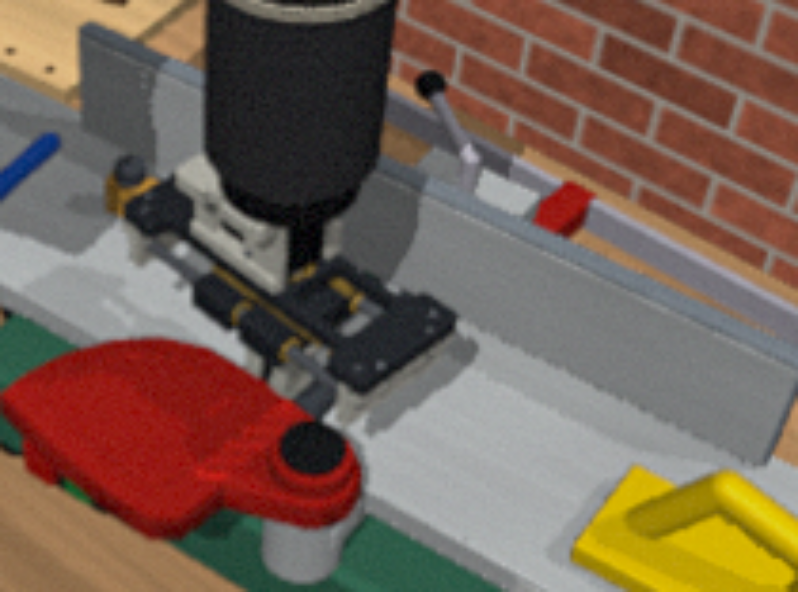

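Fx jumped to 23 N with the tip barely moving, so the guard is on its stop. But Fz is −10 N and the TCP rose 1.3 mm as the arm flexed, so friction may be lifting the guard and spindle. I'll lower the tool so friction pushes it down instead, then compare hub heights.

```bash
python3 -m inch '[[[0.005,0,-0.01,0,0,0],[0.005,0,-0.01,0,0,0]]]';  python3 -m inch '[[[0.003,0,-0.01,0,0,0],[0.003,0,-0.01,0,0,0]]]'; python3 -m inch '[[[0.002,0,-0.005,0,0,0],[0.002,0,-0.005,0,0,0]]]'
python3 - <<'E'
from arc import *
s=arm.get_state(); print(s["eef_pos"],s["force"],s["ee_rot"])
cv2.imwrite("pics/side8.png",arm.grab_frame("side"))
g=lambda n:cv2.cvtColor(cv2.imread(f"pics/{n}.png"),cv2.COLOR_BGR2GRAY)
b=g("side8")
def shift(a,b,x0,y0,x1,y1):
    r=cv2.matchTemplate(cv2.resize(b[y0-4:y1+4,x0-4:x1+4],None,fx=8,fy=8,interpolation=3),cv2.resize(a[y0:y1,x0:x1],None,fx=8,fy=8,interpolation=3),cv2.TM_CCOEFF_NORMED)
    _,m,_,l=cv2.minMaxLoc(r); return (l[0]/8-4,l[1]/8-4,round(m,3))
a=g("side7"); print("cap 7->8",shift(a,b,308,218,340,250))
for z in("side0","side1","side3"): print(z,shift(g(z),b,312,220,333,236))
print("ref 7->8",shift(a,b,400,235,470,290))
E
```

```text
t: 11.0
eef_pos: [0.5521, -0.0599, 0.34]
ee_rot: [-3.141, -0.014, -0.082]
force: [18.7, -6.9, -0.2]
width: 0.0005
t: 11.25
eef_pos: [0.5526, -0.0598, 0.339]
ee_rot: [-3.141, -0.015, -0.082]
force: [13.8, -5.1, 6.6]
width: 0.0006
t: 11.5
eef_pos: [0.5528, -0.0597, 0.3383]
ee_rot: [-3.141, -0.015, -0.082]
force: [12.8, -4.0, 9.3]
width: 0.0004
[ 0.55284264 -0.05970893  0.33832642] [12.82957977 -3.99919576  9.26903543] [-3.14075786 -0.01485411 -0.08206093]
cap 7->8 (0.0, 0.0, 0.99)
side0 (-1.0, 3.0, 0.766)
side1 (-1.0, 3.0, 0.734)
side3 (4.0, -4.0, 0.04)
ref 7->8 (0.0, 0.0, 0.992)
```

The cap hasn't moved, and friction now pushes it home (Fz +9). Restore more push against the stop while keeping Fz non-negative, and check guard motion in the pictures.

```bash
python3 -m inch '[[[-0.01,0,-0.003,0,0,0],[-0.01,0,-0.003,0,0,0],[-0.01,0,-0.003,0,0,0]]]'; python3 -m inch '[[[-0.007,0,-0.003,0,0,0],[-0.007,0,-0.003,0,0,0],[-0.007,0,-0.003,0,0,0]]]'
python3 - <<'E'
from arc import *
s=arm.get_state(); print(s["eef_pos"],s["force"],s["ee_rot"])
for n in("side","scene","wrist"): cv2.imwrite(f"pics/{n}9.png",arm.grab_frame(n))
g=lambda n:cv2.cvtColor(cv2.imread(f"pics/{n}.png"),cv2.COLOR_BGR2GRAY)
b=g("side9")
def shift(a,b,x0,y0,x1,y1):
    r=cv2.matchTemplate(cv2.resize(b[y0-4:y1+4,x0-4:x1+4],None,fx=8,fy=8,interpolation=3),cv2.resize(a[y0:y1,x0:x1],None,fx=8,fy=8,interpolation=3),cv2.TM_CCOEFF_NORMED)
    _,m,_,l=cv2.minMaxLoc(r); return (l[0]/8-4,l[1]/8-4,round(m,3))
for k in("side7","side8"): print(k,"cap",shift(g(k),b,308,218,340,250),"wide",shift(g(k),b,238,205,285,255))
# expected cap centre in side & scene at home / 1.5mm proud, and yaw check
for n in("side","scene"):
    p=arm.camera_params(n); print(n,[proj(p,np.r_[hub,z])[0].round(1) for z in(.196,.206)])
p=arm.camera_params("side")
f=cv2.imread("pics/side9.png")
for th,c in((1.3,(255,255,0)),(1.4,(0,255,0))):
    uv=[proj(p,np.r_[pos(th,x,-y),.174])[0] for x,y in((0,-.03),(.169,.072),(.169,.098))]
    for u in uv: cv2.circle(f,tuple(int(round(q)) for q in u),1,c,-1)
cv2.imwrite("pics/side9z.png",cv2.resize(f[150:270,215:360],None,fx=5,fy=4.9,interpolation=3))
f=cv2.imread("pics/scene9.png");p=arm.camera_params("scene")
for th,c in((1.3,(255,255,0)),(1.4,(0,255,0))):
    for x,y in((0,-.03),(.169,.072),(.169,.098)):
        u=proj(p,np.r_[pos(th,x,-y),.174])[0]; cv2.circle(f,tuple(int(round(q)) for q in u),1,c,-1)
cv2.imwrite("pics/scene9z.png",cv2.resize(f[120:270,150:350],None,fx=3.9,fy=3.9,interpolation=3))
E
```

```text
t: 11.92
eef_pos: [0.5519, -0.0596, 0.3385]
ee_rot: [-3.14, -0.018, -0.082]
force: [16.4, -4.8, 9.5]
width: 0.0006
t: 12.3
eef_pos: [0.5513, -0.0595, 0.3384]
ee_rot: [-3.14, -0.021, -0.081]
force: [18.4, -4.9, 9.4]
width: 0.0005
[ 0.55126519 -0.05948031  0.33844684] [18.44436    -4.9214352   9.36137686] [-3.14008918 -0.02056118 -0.08113842]
side7 cap (0.0, 0.0, 0.988) wide (0.0, 0.0, 0.984)
side8 cap (0.0, 0.0, 0.988) wide (0.0, 0.0, 0.984)
side [array([321.3, 229.7]), array([321.7, 226.6])]
scene [array([225.3, 170.5]), array([224.9, 167.7])]
```

View pics/side9z.png

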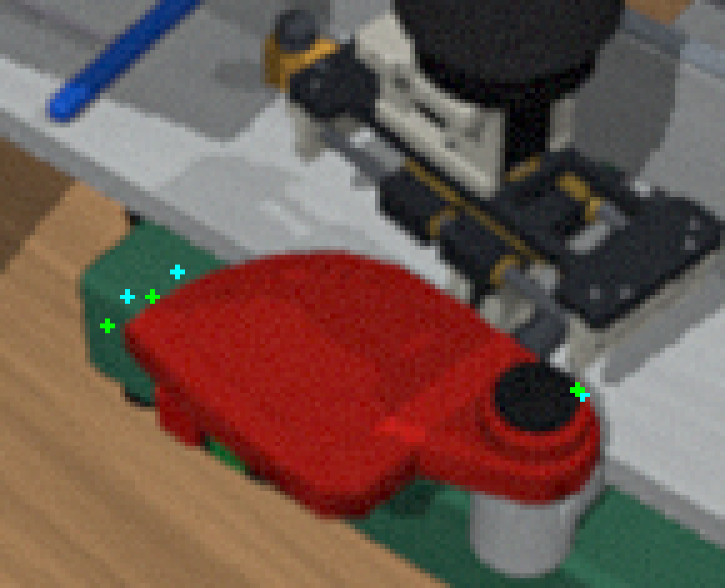

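View pics/scene9z.png

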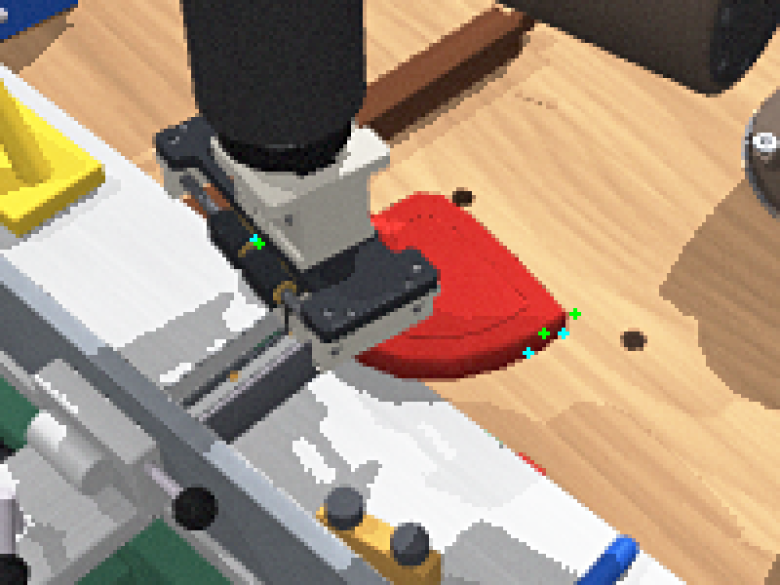

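View pics/wrist9.png

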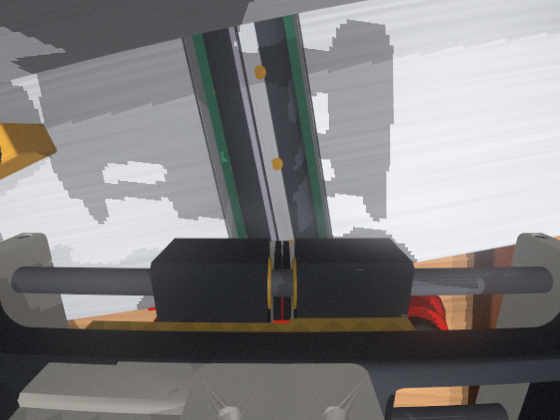

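Changing the push from 13 to 23 N left the guard's wide end and the cap fixed in the pictures, so it is hard on its stop and the hub stays down. The fingertips are at z 0.160 m, 11 mm above the cutterhead. Handing in.

Run:
```python
from station import arm
s=arm.get_state(); print(s["t"],s["eef_pos"],s["force"]); print(arm.job_done())
```

```text
12.45 [ 0.55125137 -0.0594852   0.33845921] [18.78771225 -4.84286049 10.53867963]
the job is handed in; nothing more can be done
None
```

The job is handed in at 12.5 s: the spindle is pressed home and the guard is held open at its stop with the fingers.

**Spindle:** With the guard closed, I pressed the hub with closed fingers. It stopped hard at 0.196 m, the stated home height, at about 26 N.

**Guard:** I swung it open by its infeed-side edge, about 65 mm from the spindle. The last reading was about 19 N along the push direction, against about 11 N needed for the spring. Changing the push between 13 and 23 N did not visibly move the guard or the hub cap in the side camera, so I take it to be on the stop.

**Problem along the way:** During the first hard push at the stop, the arm flexed upward by about 1.3 mm, with 10 N of vertical drag on the guard. I lowered the tool so that friction now presses the guard down. In the pictures the cap did not move when the drag was reversed. I had no picture of the cap between pressing it home and the swing to compare with, so a lift of well under 1 mm can't be ruled out.

**Disagreement:** My projected marks for the open guard's wide end sat several pixels off the picture. I put this down to the guard's rounded outline and errors in my fit, and relied on the force behaviour to judge the stop.

**Other things:** The fingertips stayed about 11 mm above the cutterhead. In the last pictures, the push block, gauge, hex key and walnut leg, where they show, look undisturbed.

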